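Wedge the reagent cooler's hatch open and take out the bottle

TASK

The sliding hatch of the reagent cooler springs shut by itself. Pick up the black doorstop wedge, use it to push the hatch open by its upright tab, and leave the wedge lying flat in the lane between the low stop and the tab so that the hatch stays wide open. Then lift the tall bottle (not the squat jar) out of the well and stand it upright on the bench, leaving the hatch wedged open.

Things in the scene. Friction and masses are not known exactly. Their poses are not given: they have to be found in the camera images.
- cooler: White fixed box; mm in its own axes: x 245 wide (-125..120), y -170..170. Origin on the bench; x away from robot, y to its left. Flat top (deck) at z 120. Well: x -45..105, y 20..145, floor z 30. Lane on the deck along y: x -120..-70, centre x -95. Low steel stop at the lane's +y end: face looking -y at y 155, 50 wide, top z 135. Rails 9 tall at x -53 and 112.
- hatch (a joint): Clear hatch over the well; m: 0 shut, grows sliding to cooler -y, max 0.15. Spring shuts it at once when let go: 2.3 N shut, 4.2 N at 0.13. Its tab stands in the lane, x -115..-75 mm, deck to z 170; push its +y face, at y = 145 minus travel. Shut, only 10 mm lie between tab and stop: push with the wedge's nose, wedge carried over the stop, and lower it when its heel is past the stop.
- wedge: Black rubber doorstop on the bench, 140 mm long (y), 34 wide (x), 0.2 kg. Origin: centre of underside. Heel at y +70, 50 tall, flat top from y 25 to 70, then sloping to the blunt nose at y -70, 16 tall; upright sides. In the lane it holds the hatch at 0.13. Not the shorter straight black block farther off. The bench within 80 mm of its starting centre is clear: room for the bottle.
- bottle: White round plastic bottle standing in the well, 85 mm tall: body 38 in diameter up to 62, then a grey cap 30 in diameter. 0.09 kg. Origin: centre of underside, z along its axis. The other thing in the well, about 68 mm away along the cooler's x, is a squat jar 36 in diameter, 44 tall; either may be the nearer to the robot.
There are look-alikes about, which are no part of the job. What is shaped like the wedge but blue or turquoise is not meant.

How it is judged (in metres and radians):
On the way, in this order (a step that is already met when the one before it is completed fails the run):
1. the wedge, let go, lies in the lane and holds the hatch open by at least 0.10 m, with the fingers touching nothing (value of joint hatch above 0.1 m and contact force between the fingers and anything else below 0.3 N and z of wedge in the frame of cooler between 0.11 and 0.135 m and x of wedge in the frame of cooler between -0.13 and -0.06 m), for 0.2 s.
2. the bottle is lifted clear of the well while the wedge holds the hatch open (value of joint hatch above 0.1 m and z of bottle in the frame of cooler above 0.12 m), for 0.05 s.
At the end, for the whole second after the job is handed in: The bottle stands on the bench (underside within 10 mm of it), upright within 10 degrees, at rest and released; the wedge lies at rest on the cooler's deck in the lane (its centre within 35 mm of the lane's centre line) and the hatch is still open by at least 0.10 m (height (world z) of bottle below 0.01 m and angle between bottle's own z axis and vertical below 0.17 rad and linear speed of each of bottle, wedge below 0.02 m/s and contact force between the fingers and bottle below 0.1 N and value of joint hatch above 0.1 m and z of wedge in the frame of cooler between 0.11 and 0.135 m and x of wedge in the frame of cooler between -0.13 and -0.06 m); the robot touches nothing.
It also fails if it takes over 61 s, if anything falls off the work surface, if the arm or the gripper's body presses on something with over 40 N, if the wrist force passes 120 N, or if a joint passes its speed limit or range.

ROBOT

A 7-joint arm with a two-finger parallel gripper is mounted at the origin on the work surface. World frame = base frame: x ahead of the robot, y to its left, z up, the work surface at z = 0. Lengths are in mm, angles in rad, forces in N, time in s.
With the tool pointing down it reaches from about 400 to 900 mm from the base axis. Payload 5.6 kg.
Tool frame: the origin (TCP) lies midway between the tips of the shut fingers; the grasp point (between the pads) lies 19 mm behind it; z points along the fingers, y is the line along which they close (so a half turn about z gives the same grasp; the last joint's range is limited). The gripper opens to 92 mm and grips with 3 to 60 N. Pads are 20 mm wide; open, the fingers measure 128 mm over their backs; the gripper's body (75 mm by 189 mm) begins 69 mm behind the grasp point.
Start: joints at [-0.043, 0.468, -0.012, 1.603, 0.006, 1.071, -0.056], TCP at [650.007, -0.044, 214.592] pointing down, gripper open.
Joint ranges: [-2.53, 2.53], [-0.31, 2.02], [-1.57, 1.55], [0.28, 2.44], [-1.29, 4.43], [0.15, 1.84], [-2.92, 2.92]. Speed limits (rad/s): [2.57, 2.57, 3.14, 3.14, 3.14, 3.14, 3.14].

INTERFACE

Orientations are given as a rotation vector (axis times angle).
In Python, from cell import robot, grip, kin, viewer gives the robot as it stands. Calls block until the motion is done:
- robot.movep(position, orientation): joint-space move of the TCP to a pose.
- robot.servo_line(position, feed=150, rotation=None): straight line of the TCP; rotation=None keeps the orientation; feed is the mean speed in mm/s.
- robot.goto_joints(angles): joint-space move.
- grip(opening, newtons=None): opening from 0.0 (shut) to 1.0 (fully open); newtons is the grip in N (None keeps the last); returns when the fingers have stopped.
- robot.hold(seconds).
- kin.ik(position, orientation): joint angles nearest the present ones, or None.
- robot.observe(): the state.
- viewer.read_camera(name): name is "scene" or "side" or "wrist"; returns the picture (400x640x3 uint8, red, green, blue); there is no depth.
- viewer.camera_info(name): a dict with "camera_matrix" (3x3 intrinsics, pixels), "R" (3x3) and "t" (3): a world point X has camera coordinates R X + t. Camera axes: x right, y down, z forward; pixel columns grow to the right and rows downward; lengths in mm; the calibration is good to about 2 mm. A picture is of the moment at which its call begins: read the wrist's pose just before it. camera_info takes no time and is no camera call; for the wrist camera it gives the pose at the moment of the call.
A pose or a line that the arm cannot do raises robot.IKError and nothing moves.
- robot.job_done(): hands the job in; it is judged then, once.
Trained networks look in the newest picture that a camera, given by its name, has taken for a name from the list of things; names that differ only in an ending like _2 or _b are one class to them, and where a whole thing is asked for, a point or a joint stands for the part that bears it (a point fixed in the world has none). Each returns a list of dicts, best first, with "confidence" (0 to 1); they miss things now and then, are a little off and sometimes report something else, mostly with a low value. They report only what shows in the picture. A call takes as long as a camera call. They do not tell look-alikes from the thing itself.
- viewer.silhouettes(name, camera): "mask" (400x640 bool, what is visible of it).
- viewer.pinpoint(name, camera): "at" ([x, y, z] in mm, in the coordinates of the camera as it stood for that picture, good to about 4 mm: a listed point, or the origin of a listed thing).
The state is a dict: "t": time; "joints": joint angles; "joint_velocities": joint speeds; "joint_torque": joint torques, N m; "tcp_pos": TCP position; "tcp_rot": TCP orientation; "contact_force": force on the tool from outside, world axes, zero at the start; "wrist_torque": the same for the moment, N m; "grip_width": opening from 0.0 (shut) to 1.0 (fully open); "grip_force": force on a finger pad.
Only numpy, scipy, OpenCV 4.12 (cv2) and the standard library are available. Lean on these libraries where they do the work, as an engineer would, in place of code of your own. Each camera call takes 0.05 s, during which the arm holds its last target. There are 200 camera calls.

## Working session

There is one attempt and no reset: what is moved stays moved. The work goes in short steps, each a Python script; the robot and the scene stay as the last script left them, time stands still between calls to the robot, and variables do not carry over. Pictures are saved under pics/ and viewed, at most 10 in all, crops included, and the job is handed in when it is done.

```bash
ls; mkdir -p pics
cat > h.py <<'E'
import numpy as np, cv2
from cell import robot, grip, kin, viewer
from scipy.spatial.transform import Rotation as Rn
def snap(cam,fn=None):
    info=viewer.camera_info(cam); im=viewer.read_camera(cam)
    if fn: cv2.imwrite('pics/'+fn,im[:,:,::-1])
    return im,info
def world(p,i): return np.array(i['R']).T@(np.array(p)-np.array(i['t']).ravel())
def pix(X,i):
    c=np.array(i['camera_matrix'])@(np.array(i['R'])@np.array(X,float)+np.array(i['t']).ravel()); return c[:2]/c[2]
def ray(uv,z,i):
    R=np.array(i['R']);c=-R.T@np.array(i['t']).ravel();d=R.T@np.linalg.inv(i['camera_matrix'])@[uv[0],uv[1],1]
    return c+d*(z-c[2])/d[2]
def down(yaw): # tool z down, tool x at yaw
    return (Rn.from_euler('z',yaw)*Rn.from_rotvec([np.pi,0,0])).as_rotvec()
E
cat > a.py <<'E'
from h import *
ims=[]
for c in ['scene','side','wrist']:
    im,i=snap(c); ims.append(im)
    for n in ['cooler','hatch','wedge','bottle']:
        for r in viewer.pinpoint(n,c):
            w=world(r['at'],i); print(c,n,round(r['confidence'],2),w.round(1),pix(w,i).round())
cv2.imwrite('pics/s.png',ims[0][:,:,::-1]);cv2.imwrite('pics/d.png',ims[1][:,:,::-1])
o=robot.observe();print(o['tcp_rot'],o['t'],Rn.from_rotvec(o['tcp_rot']).as_matrix().round(2))
E
python3 a.py
```

```text
pics
scene cooler 0.98 [ 561.4 -121.7    1.3] [179. 235.]Traceback (most recent call last):
  File "a.py", line 6, in <module>
    for r in viewer.pinpoint(n,c):
             ~~~~~~~~~~~~~~~^^^^^
ValueError: it knows: bottle, cooler, wedge
```

```bash
sed -i "s/'hatch',//" a.py; python3 a.py
```

```text
scene cooler 0.56 [ 5.616e+02 -1.194e+02 -1.000e-01] [180. 235.]
scene wedge 0.89 [ 6.765e+02  5.210e+02 -4.000e-01] [449. 283.]
scene wedge 0.69 [491.8 491.8  -0.6] [423. 217.]
scene wedge 0.56 [544.  303.7  -5.5] [350. 234.]
scene wedge 0.55 [388.9 274.8  -2.1] [338. 186.]
side wedge 0.85 [545.6 306.9   1.7] [292. 241.]
side wedge 0.77 [492.9 489.1   1. ] [260. 309.]
side wedge 0.76 [672.  520.3   4.1] [182. 280.]
wrist cooler 0.86 [ 558.  -124.3    0.7] [253. 262.]
[2.22142669e+00 2.22130444e+00 4.04857237e-05] 0.7 [[ 0.  1.  0.]
 [ 1. -0. -0.]
 [-0.  0. -1.]]
```

View pics/s.png

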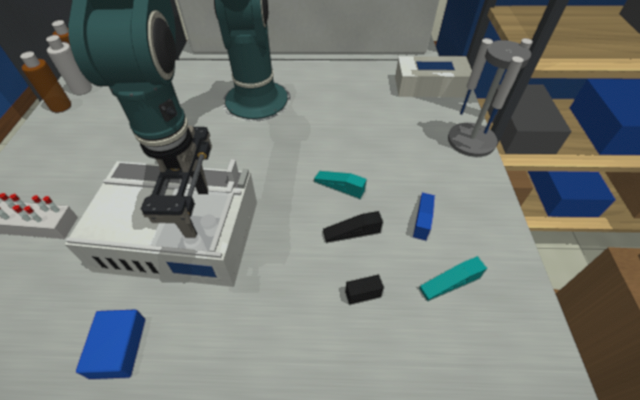

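View pics/d.png

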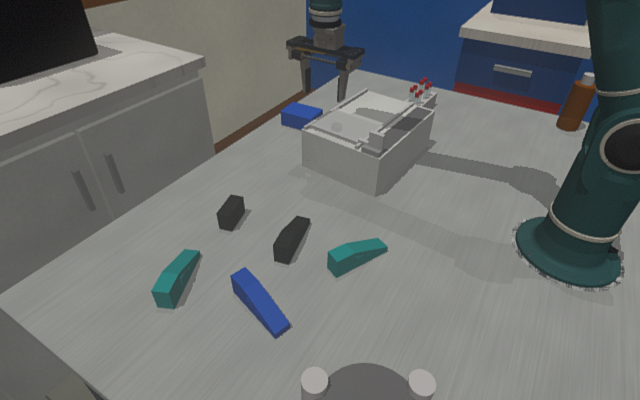

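The scene view shows the black wedge at about (352,228), heel to the right (382,213) and nose to the left. The short black block is at (365,290). The cooler is at about (165,220), with its lane on the robot side. In the side view the wedge is at (292,240). Next I go above the cooler, then the wedge, and fit models to the masks.

```bash
cat >> h.py <<'E'
from scipy.optimize import minimize
WED=np.array([[x,y,z] for x in(-17,17) for y,z in((70,0),(70,50),(25,50),(-70,16),(-70,0))],float)
COO=np.array([[x,y,z] for x in(-125,120) for y in(-170,170) for z in(0,120)],float)
def fit(model,p0,views):
    def iou(p):
        s=0
        c,sn=np.cos(p[2]),np.sin(p[2])
        X=model@np.array([[c,sn,0],[-sn,c,0],[0,0,1]])+[p[0],p[1],0]
        for m,i in views:
            k=4; q=np.array([pix(a,i) for a in X]); h=cv2.convexHull(q.astype(np.float32))
            r=np.zeros((400*k,640*k),np.uint8); cv2.fillConvexPoly(r,np.round(h*k*16+k*8).astype(np.int32),1,shift=4)
            M=cv2.resize(m.astype(np.uint8),None,fx=k,fy=k,interpolation=cv2.INTER_NEAREST)
            s+=(r&M).sum()/(r|M).sum()
        return -s/len(views)
    S=np.array(p0)+np.array([[0,0,0],[8,0,0],[0,8,0],[0,0,.12]])
    r=minimize(iou,p0,method='Nelder-Mead',options=dict(initial_simplex=S,xatol=.05,fatol=1e-5,maxiter=150))
    return r.x,-r.fun
def views(name,cam,model,p,i):
    """best mask whose centroid is near projected model centre"""
    u=pix([p[0],p[1],model[:,2].max()/2],i); best=None
    for r in viewer.silhouettes(name,cam):
        m=r['mask']; ys,xs=np.nonzero(m); d=np.hypot(xs.mean()-u[0],ys.mean()-u[1]); print(cam,name,round(r['confidence'],2),round(d),m.sum())
        if best is None or d<best[1]: best=(m,d)
    return [(best[0],i)] if best and best[1]<40 else []
E
cat > b.py <<'E'
from h import *
rot=robot.observe()['tcp_rot']
try: robot.movep([520,-40,420],rot)
except robot.IKError: print('ik'); robot.movep([560,0,350],rot)
im,i=snap('wrist','w1.png'); 
import pickle
for n in ['cooler','bottle']:
  for r in viewer.pinpoint(n,'wrist'): w=world(r['at'],i);print(n,round(r['confidence'],2),w.round(1),pix(w,i).round())
p=[560,-120,0]; vc=views('cooler','wrist',COO,p,i)
robot.movep([520,300,300],rot)
im,i2=snap('wrist','w2.png')
for r in viewer.pinpoint('wedge','wrist'): w=world(r['at'],i2);print(round(r['confidence'],2),w.round(1),pix(w,i2).round())
vw=views('wedge','wrist',WED,[545,305],i2)
i3=viewer.camera_info('scene');viewer.read_camera('scene')
vw+=views('wedge','scene',WED,[545,305],i3); vc2=views('cooler','scene',COO,p,i3)
i4=viewer.camera_info('side');viewer.read_camera('side'); vw+=views('wedge','side',WED,[545,305],i4)
pickle.dump((vc,vc2,vw,i,i2),open('v.pkl','wb'))
for v in [vw]+[[x] for x in vw]: print('wedge',fit(WED,[545,305,.1],v))
for v in [vc+vc2,vc,vc2]:
  if v: print('cooler',fit(COO,p,v))
print(robot.observe()['t'])
E
python3 b.py
```

```text
cooler 0.66 [ 557.6 -122.1    2.1] [339. 194.]
wrist cooler 0.64 2 30519
0.83 [542.9 307.7  -4.2] [333. 156.]
0.71 [492.4 491.3  -1.5] [298.  21.]
0.57 [390.2 272.2  -4.5] [236. 178.]
wrist wedge 0.79 104 2507
wrist wedge 0.68 179 1678
wrist wedge 0.59 145 3628
wrist wedge 0.57 6 2320
scene wedge 0.93 115 1418
scene wedge 0.85 45 913
scene wedge 0.66 3 1222
scene wedge 0.62 74 733
scene cooler 0.8 5 18568
side wedge 0.97 6 1075
side wedge 0.74 65 1378
side wedge 0.64 76 1823
side wedge 0.62 126 1554
wedge (array([5.43096664e+02, 3.05841835e+02, 2.29278057e-01]), np.float64(0.9454519058685916))
wedge (array([5.42446942e+02, 3.06122161e+02, 2.33155304e-01]), np.float64(0.9716764075846931))
wedge (array([5.43449277e+02, 3.07190947e+02, 2.26595839e-01]), np.float64(0.9661738912553245))
wedge (array([5.44927701e+02, 3.03620047e+02, 2.28953550e-01]), np.float64(0.9530340575116695))
cooler (array([ 5.60989063e+02, -1.21862801e+02, -9.01198644e-02]), np.float64(0.9740497472444735))
cooler (array([ 5.60629253e+02, -1.22545557e+02, -9.20023344e-02]), np.float64(0.9693539777887542))
cooler (array([ 5.61906276e+02, -1.20473104e+02, -8.59785989e-02]), np.float64(0.9837117093001857))
3.625
```

View pics/w1.png

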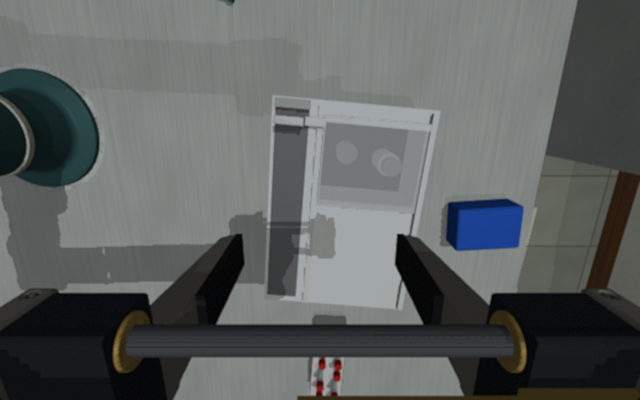

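View pics/w2.png

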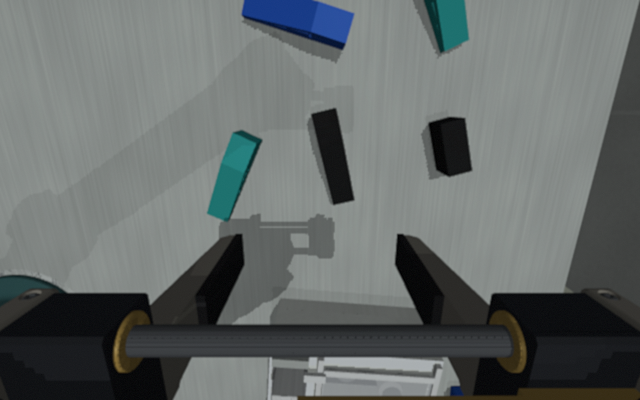

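Wedge at (543, 306) with yaw 0.23, and cooler at (561, -122) with yaw -0.09. In w1 the tab and stop are near (300,122). In the well the leaning taller bottle is at (386,162), the far one, and the jar is at (346,152). In w2 the black wedge is at (333,156). Grasping now.

```bash
cat >> h.py <<'E'
C=np.array([561.,-122.,0.]);CY=-0.09
W=np.array([543.,306.,0.]);WY=0.23
def cw(p): return Rn.from_euler('z',CY).apply(p)+C
def ww(p): return Rn.from_euler('z',WY).apply(p)+W
GY,GZ=30,13
E
cat > c.py <<'E'
from h import *
r=down(np.pi/2+WY)
robot.movep(ww([0,GY,90]),r)
robot.servo_line(ww([0,GY,GZ]),feed=100)
grip(0.0,40); o=robot.observe(); print(o['grip_width']*92,o['grip_force'],o['contact_force'])
robot.servo_line(ww([0,GY,170]),feed=150)
rc=down(np.pi/2+CY)
robot.movep(cw([-95,245+GY,190]),rc)
robot.servo_line(cw([-95,245+GY,145+GZ]),feed=100)
o=robot.observe();print(o['t'],o['tcp_pos'],o['contact_force'],o['grip_width']*92)
a,_=snap('scene');b,_=snap('side')
cv2.imwrite('pics/e.png',cv2.resize(np.hstack([a[80:300,60:360],b[40:260,260:560]])[:,:,::-1],(800,293)))
E
python3 c.py
```

```text
33.704164605969375 39.99995917081833 [0.40067483 0.24271113 1.11169889]
8.7333 [491.00278049 161.30164302 157.54775465] [ 0.73331304  0.1854055  -2.46241498] 33.77510998445808
```

View pics/e.png

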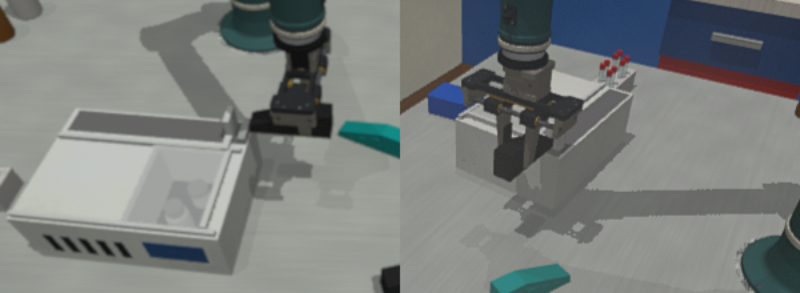

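The wedge is held level, with its nose (left panel, 253,125) just short of the tab (232,122) and lined up with it. Pushing.

```bash
cat > d.py <<'E'
from h import *
for y in (160,78):
    robot.servo_line(cw([-95,y+GY,145+GZ]),feed=80)
    o=robot.observe();print(o['t'],o['tcp_pos'].round(1) if hasattr(o['tcp_pos'],'round') else o['tcp_pos'],np.round(o['contact_force'],1))
robot.servo_line(cw([-95,78+GY,121.5+GZ]),feed=40)
o=robot.observe();print(o['t'],np.round(o['contact_force'],1))
a,_=snap('scene');b,_=snap('side')
cv2.imwrite('pics/f.png',cv2.resize(np.hstack([a[80:300,60:360],b[40:260,260:560]])[:,:,::-1],(800,293)))
E
python3 d.py
```

```text
10.0417 [483.5  76.2 158.1] [-0.1  2.6 -0.1]
11.2167 [476.2  -5.5 158.1] [ 2.   3.9 -1. ]
11.95 [ 0.   4.7 -4.6]
```

View pics/f.png

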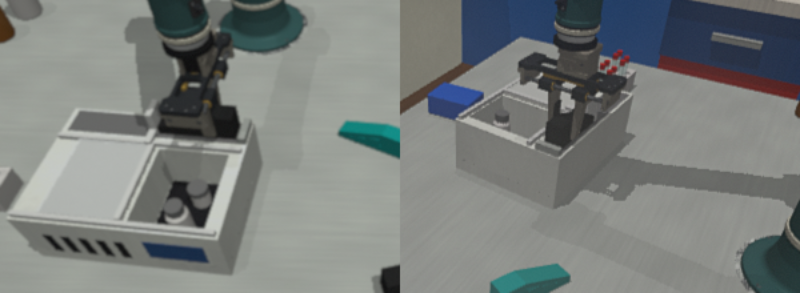

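The hatch is open and the heel has passed the stop. Letting the wedge settle back, then releasing.

```bash
cat > e.py <<'E'
from h import *
def cf(): return np.round(robot.observe()['contact_force'],1)
for y in range(80,90,1):
    robot.servo_line(cw([-95,y+GY,121.5+GZ]),feed=40); f=cf(); print(y,f)
    if f[1]<1.5: break
robot.servo_line(cw([-95,y+GY,120.3+GZ]),feed=40); print(cf())
grip(0.65); robot.hold(0.3); print(cf(), robot.observe()['grip_force'])
p=np.array(robot.observe()['tcp_pos']); robot.servo_line(p+[0,0,130],feed=150)
robot.movep(cw([40,-60+85-60,330]),down(np.pi/2+CY))
im,i=snap('wrist','g.png')
for n in('bottle','wedge'):
  for r in viewer.pinpoint(n,'wrist'): w=world(r['at'],i);print(n,round(r['confidence'],2),w.round(1),Rn.from_euler('z',-CY).apply(w-C).round(1),pix(w,i).round())
for c in('scene','side'):
  i=viewer.camera_info(c);viewer.read_camera(c)
  for n in('bottle','wedge'):
    for r in viewer.pinpoint(n,c): w=world(r['at'],i);print(c,n,round(r['confidence'],2),w.round(1),Rn.from_euler('z',-CY).apply(w-C).round(1))
print(robot.observe()['t'])
E
python3 e.py
```

```text
80 [ 0.1  5.3 -5.1]
81 [-2.   4.8 -3.2]
82 [-1.9  4.9 -3.5]
83 [-1.8  4.2 -3.4]
84 [-2.6  3.9 -2.6]
85 [-1.7 -0.1 -2.2]
[-1.9 -2.1  0.5]
[ 0.2 -0.7 -0.3] 0.0
bottle 0.64 [631.6 -44.6  30.3] [63.4 83.4 30.3] [337.  81.]
wedge 0.86 [474.7 -28.5 119.4] [-94.4  85.4 119.4] [203.  73.]
scene bottle 0.76 [630.1 -45.4  32.8] [62.  82.5 32.8]
scene wedge 0.95 [6.767e+02 5.201e+02 3.000e-01] [5.750e+01 6.499e+02 3.000e-01]
scene wedge 0.74 [490.1 491.5  -2.8] [-125.8  604.7   -2.8]
scene wedge 0.72 [475.8 -32.4 115.4] [-92.9  81.6 115.4]
side wedge 0.87 [492.3 487.1   3.9] [-123.2  600.5    3.9]
side wedge 0.7 [670.8 521.1   7.8] [ 51.5 650.3   7.8]
side wedge 0.6 [475.8 -29.9 122.4] [-93.1  84.  122.4]
side wedge 0.57 [392.2 272.5   7.5] [-203.6  377.7    7.5]
16.9833
```

View pics/g.png

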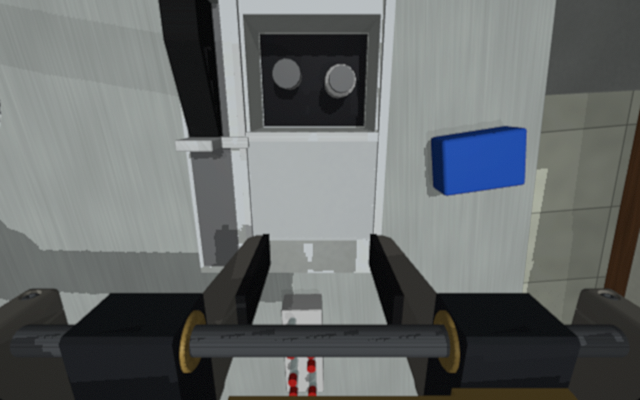

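The wedge lies flat in the lane at cooler (-94, 85), with its nose on the tab at (195,145). The bottle cap is at (340,80), which is cooler (62.7, 83), and the jar is at (287,73). Fetching the bottle with the fingers closing along the cooler's y.

```bash
cat > f.py <<'E'
from h import *
def cf(): return np.round(robot.observe()['contact_force'],1)
B=cw([62.7,83,0]); r=down(CY)
robot.movep(B+[0,0,210],r)
robot.servo_line(B+[0,0,57],feed=100); print(cf())
grip(0.0,15); o=robot.observe();print(o['grip_width']*92,cf())
robot.servo_line(B+[0,0,250],feed=120); robot.hold(.1)
o=robot.observe();print(o['t'],o['grip_width']*92,cf())
a,_=snap('scene');b,_=snap('side')
cv2.imwrite('pics/k.png',cv2.resize(np.hstack([a[40:300,60:360],b[0:260,260:560]])[:,:,::-1],(800,347)))
robot.movep(W+[0,0,150],r)
robot.servo_line(W+[0,0,32],feed=80); f0=cf()[2]
for k in range(31,20,-1):
    robot.servo_line(W+[0,0,k],feed=20); f=cf()[2]; print(k,f)
    if f-f0>1.5: break
a,_=snap('scene');b,_=snap('side')
cv2.imwrite('pics/l.png',cv2.resize(np.hstack([a[0:260,150:450],b[100:360,150:450]])[:,:,::-1],(800,347)))
print(robot.observe()['t'])
E
python3 f.py
```

```text
[ 0.7 -0.1 -0.7]
37.75229172431074 [ 0.1 -0.3  2. ]
22.4667 37.53292406566908 [-0.1 -0.3 -0.9]
31 -1.0
30 0.4
29 -1.2
28 0.1
27 1.5
26.9417
```

View pics/l.png

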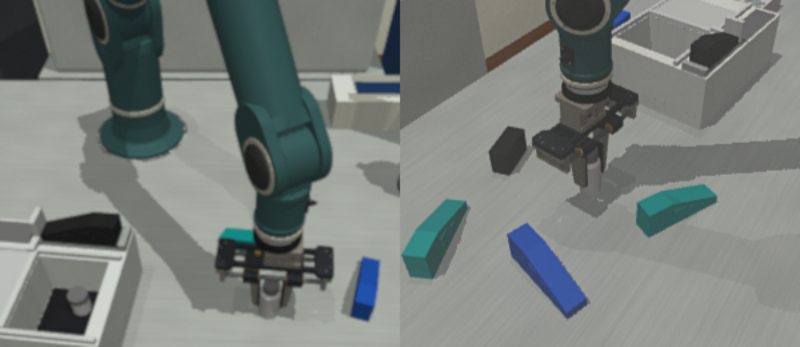

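The bottle is held upright over the bench (right panel, 595,185), at the expected contact height of 27 mm. The wedge still holds the hatch. Releasing.

```bash
cat > g.py <<'E'
from h import *
robot.servo_line(W+[0,0,26.5],feed=20)
grip(0.65,3); robot.hold(.2)
robot.servo_line(W+[0,0,230],feed=100); robot.hold(.5)
a,i=snap('scene');
for n in('bottle','wedge'):
    for r in viewer.pinpoint(n,'scene'): print(n,round(r['confidence'],2),world(r['at'],i).round())
b,_=snap('side')
cv2.imwrite('pics/m.png',cv2.resize(np.hstack([a[40:300,100:400],b[60:320,200:500]])[:,:,::-1],(800,347)))
print(robot.observe()['t'])
E
python3 g.py
```

```text
bottle 0.88 [543. 310.  -0.]
wedge 0.86 [494. 491.  -2.]
wedge 0.84 [676. 517.  -1.]
wedge 0.79 [475. -33. 120.]
wedge 0.79 [387. 275.  -3.]
30.7833
```

View pics/m.png

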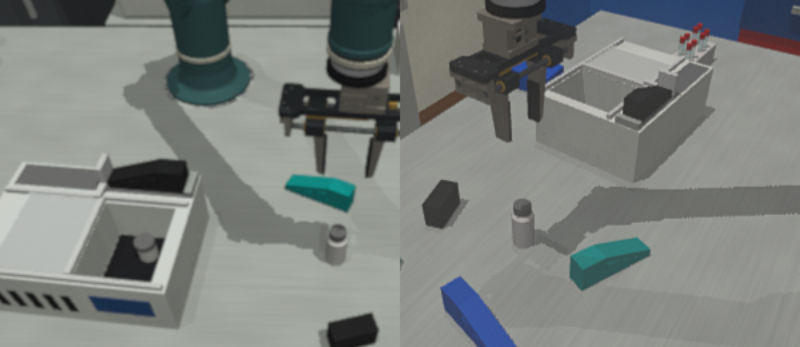

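The bottle stands upright on the bench at (337,245), the squat jar is still in the well, and the wedge holds the hatch open. Handing in.

```bash
python3 -c "
from cell import robot
print(robot.job_done())"
```

```text
the job is handed in; nothing more can be done
None
```

The job is handed in; the judge gave no verdict. In the last pictures, at about 31 s of the 61 s allowed, the wedge lies in the lane holding the hatch open, and the tall bottle stands upright and released on the bench.

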